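# Find the unlatched hatch on the wiring box and push it open

## Robot

A 6-joint arm with a two-finger parallel gripper is mounted at the origin on a cart in front of the work surface, level with it; the furniture and walls round the work are solid. World frame = base frame: x ahead of the robot, y to its left, z up, the work surface at z = 0. Lengths are in m, angles in degrees, forces in N, time in s.
With the tool pointing down it reaches from about 0.35 to 0.875 m from the base axis. Payload 4.2 kg.
Tool frame: the origin (TCP) lies between the finger pads; the fingertips stand 8 mm ahead of it and the grasp point (between the pads) lies 11 mm behind it; z points along the fingers, y is the line along which they close (so a half turn about z gives the same grasp; the last joint's range is limited). The gripper opens to 87 mm and grips with 3 to 60 N. Pads are 19 mm wide; open, the fingers measure 117 mm over their backs; the gripper's body (75 mm by 190 mm) begins 51 mm behind the grasp point.
Start: joints at [91.765, 22.042, 0.453, 0, -68.411, -14.817], TCP at [0.141, 0.609, 0.231] pointing down, gripper open.
Joint ranges: [-179.83, 179.83], [-69.29, 118.12], [-61.27, 80.66], [-181.25, 117.63], [-171.15, -9.14], [-177.46, 177.46]. Speed limits (degrees/s): [159.86, 159.86, 180, 180, 180, 180].

## Interface

Orientations are given as a 3x3 rotation matrix whose columns are the frame's x, y, z axes.
In Python, from station import sense, capture, camera_model, finish_job, find_in gives the robot as it stands. The module is installed in compiled form; this text tells all that it offers.
- The arm moves only by the tool arm_command, never from a script. Its argument "motion" is a list of rows, each a list of 7 numbers: the finger opening in mm, from 0 to 87, then the shift along the tool's x, y, z in mm, then the turn, a rotation vector about the tool's x, y, z in rad. In form: [[jaw, dx, dy, dz, rx, ry, rz], ...]. A call has 1 to 8 rows; each row shifts and turns the commanded pose from where the row before left it, along the tool's axes as they then stand; what a row does not reach is not made up. A row lasts 1/10 s, in which the tool goes at most 50 mm and 8.59 degrees, less where a joint would pass 70% of its speed; a pose out of reach is approached as far as the arm can. A call with a gripper value outside its range is refused whole. The fingers move at their own pace and stop on an object; the grip force is fixed at half the most. Time passes only in rows, so rows that do not move let the fingers close. It gives the time, the measured TCP pose, the force, the opening and the grip force at its end, in the units of the state.
- sense(): the state, without advancing time (a new reading comes with each control period).
- capture(name): name is "scene" or "top"; returns the picture (420x560x3 uint8, red, green, blue); there is no depth.
- camera_model(name): a dict with "fx", "fy", "cx", "cy" (pixels), "k1" (the pictures are not rectified: a ray, as slopes to the right and down, at radius r is drawn at 1 + k1 r^2 times it, then the intrinsics apply), "R" (3x3) and "t" (3): a world point X has camera coordinates R X + t. Camera axes: x right, y down, z forward; pixel columns grow to the right and rows downward; lengths in m; the calibration is good to about 2 mm. A picture is of the moment at which its call begins. camera_model takes no time and is no camera call.
- finish_job(): hands the job in; it is judged then, once.
Trained networks look in the newest picture that a camera, given by its name, has taken for a name from the list of things; names that differ only in an ending like _2 or _b are one class to them, and where a whole thing is asked for, a point or a joint stands for the part that bears it (a point fixed in the world has none). Each returns a list of dicts, best first, with "p" (0 to 1); they miss things now and then, are a little off and sometimes report something else, mostly with a low value. They report only what shows in the picture. A call takes as long as a camera call.
- find_in(target, camera): "location" ([row, column] in pixels, amid what is visible of it).
The state is a dict: "time_s": time; "joints": joint angles; "joint_velocities": joint speeds; "effort": joint torques, N m; "tcp_pos": TCP position; "ee_rot": TCP orientation; "wrist_force": force on the tool from outside, world axes, zero at the start; "moment": the same for the moment, N m; "gripper_width": opening from 0.0 (shut) to 1.0 (fully open); "gripper_force": force on a finger pad.
Only numpy, scipy, OpenCV 4.12 (cv2) and the standard library are available. Lean on these libraries where they do the work, as an engineer would, in place of code of your own. Each camera call takes 0.05 s, during which the arm holds its last target. There are 200 camera calls.

## Task

One of the four identical hatches on the grey wiring box has been left unlatched: press lightly with the fingertips on the black ribbed pad at the near end of one hatch after another until you find the one that rocks, then push its pad down and forward, away from you, until the hatch tips fully open, and leave it standing open with the others shut. Grip and lift nothing: push on the top faces only, never on the underside of a hatch, do not lean hard on the box, and leave the marker, tweezers and screw jar where they are.

Things in the scene. Friction and masses are not known exactly. Their poses are not given: they have to be found in the camera images.
- wiring_box: grey metal wiring box fixed to the desk, 104 mm front to back (its x), 246 mm long (y), 65 mm high; origin: centre of its underside; x points away from the robot, y left along the row of hatches. Four compartments 60 mm apart, inside 54 mm wide, 88 mm front to back, floor 60 mm below the top, each closed by a hatch flush with the top. One hatch is unlatched; all look alike
- pad_a (a point): top centre of the black ribbed rubber pad (28 x 42 mm, 4 mm proud, gives up to 3 mm) on the leftmost hatch, a plate 84 mm front to back, 51 mm wide, 8 mm thick, pivoted across its middle. The point lies 26 mm in front of the pivot line (box's -x), 4 mm above the box's top when shut; it turns with the hatch. The far end of a shut hatch cannot be pressed down
- hatch_a (a joint): angle of the leftmost hatch about its pivot (along the box's y, 4 mm below its top): 0 shut, grows as the near end goes down into the box and the far end rises, 1.3 rad at the open stop. If latched, only the rubber gives (under 4 mm); if not, 2 to 5 N on the pad rock it and the stiff pivot (friction 0.05 N m) keeps it at any angle it is left at
- pad_b (a point): top centre of the black ribbed rubber pad (28 x 42 mm, 4 mm proud, gives up to 3 mm) on the second from the left hatch, a plate 84 mm front to back, 51 mm wide, 8 mm thick, pivoted across its middle. The point lies 26 mm in front of the pivot line (box's -x), 4 mm above the box's top when shut; it turns with the hatch. The far end of a shut hatch cannot be pressed down
- hatch_b (a joint): angle of the second from the left hatch about its pivot (along the box's y, 4 mm below its top): 0 shut, grows as the near end goes down into the box and the far end rises, 1.3 rad at the open stop. If latched, only the rubber gives (under 4 mm); if not, 2 to 5 N on the pad rock it and the stiff pivot (friction 0.05 N m) keeps it at any angle it is left at
- pad_c (a point): top centre of the black ribbed rubber pad (28 x 42 mm, 4 mm proud, gives up to 3 mm) on the third from the left hatch, a plate 84 mm front to back, 51 mm wide, 8 mm thick, pivoted across its middle. The point lies 26 mm in front of the pivot line (box's -x), 4 mm above the box's top when shut; it turns with the hatch. The far end of a shut hatch cannot be pressed down
- hatch_c (a joint): angle of the third from the left hatch about its pivot (along the box's y, 4 mm below its top): 0 shut, grows as the near end goes down into the box and the far end rises, 1.3 rad at the open stop. If latched, only the rubber gives (under 4 mm); if not, 2 to 5 N on the pad rock it and the stiff pivot (friction 0.05 N m) keeps it at any angle it is left at
- pad_d (a point): top centre of the black ribbed rubber pad (28 x 42 mm, 4 mm proud, gives up to 3 mm) on the rightmost hatch, a plate 84 mm front to back, 51 mm wide, 8 mm thick, pivoted across its middle. The point lies 26 mm in front of the pivot line (box's -x), 4 mm above the box's top when shut; it turns with the hatch. The far end of a shut hatch cannot be pressed down
- hatch_d (a joint): angle of the rightmost hatch about its pivot (along the box's y, 4 mm below its top): 0 shut, grows as the near end goes down into the box and the far end rises, 1.3 rad at the open stop. If latched, only the rubber gives (under 4 mm); if not, 2 to 5 N on the pad rock it and the stiff pivot (friction 0.05 N m) keeps it at any angle it is left at
- marker: black marker pen lying on the desk in front of the box, 12 x 135 x 13 mm; origin at the centre of its underside, y axis along it; loose
- tweezers: steel tweezers lying on the desk behind the box, 13 x 121 x 9 mm; origin at the centre of their underside, y axis along them; loose
- screw_jar: glass jar of screws with a red lid standing behind the box, 53 mm across, 70 mm high; origin at the centre of its underside; loose

How it is judged:
By the outcome, as a careful person would: the job done as asked, in the order asked, and still so for the second after the job is handed in, with the robot touching nothing.
It also fails if it takes over 40 s, if anything falls off the work surface, if the arm or the gripper's body presses on something with over 40 N, if the wrist force passes 120 N, or if a joint passes its speed limit or range.

## Working session

There is one attempt and no reset: what is moved stays moved. The work goes in short steps, Python scripts to look and compute and a tool call to move; the robot and the scene stay as the last step left them, time stands still between calls to the robot, and variables do not carry over. Pictures are saved under pics/ and viewed, at most 10 in all, crops included, and the job is handed in when it is done.

Besides the shell and the picture viewer there is one more tool, called after "Emit:" by a JSON object that holds its "name" and its "arguments". arm_command: Moves the arm, as the interface text tells. Its arguments: {"type":"object","properties":{"motion":{"type":"array"}},"required":["motion"]}

```bash
mkdir -p pics
cat > h.py <<'E'
import numpy as np, cv2
from station import *
def ray(cam,rc):
    m=camera_model(cam); d=np.array([(rc[1]-m['cx'])/m['fx'],(rc[0]-m['cy'])/m['fy']])
    u=d.copy()
    for _ in range(20): u=d/(1+m['k1']*(u@u))
    R=np.array(m['R']);t=np.array(m['t'])
    return -R.T@t, R.T@np.array([u[0],u[1],1])
def at(cam,rc,z):
    o,v=ray(cam,rc); return o+v*(z-o[2])/v[2]
def proj(cam,X):
    m=camera_model(cam); c=np.array(m['R'])@X+np.array(m['t']); u=c[:2]/c[2]; u=u*(1+m['k1']*(u@u))
    return np.array([m['cy']+m['fy']*u[1],m['cx']+m['fx']*u[0]])
E
python3 - <<'E'
from h import *
for c in('scene','top'):
    im=capture(c); cv2.imwrite(f'pics/{c}0.png',im[:,:,::-1])
    for n,z in(('pad_a',.069),('wiring_box',.065),('marker',.01),('tweezers',.005),('screw_jar',.07)):
        for r in find_in(n,c)[:5]: print(c,n,round(r['p'],2),np.round(r['location']),at(c,r['location'],z).round(4))
s=sense();print(s['time_s'],s['tcp_pos'],np.round(s['ee_rot'],3),s['wrist_force'])
E
```

```text
scene pad_a 0.9 [226. 308.] [ 0.502  -0.1229  0.069 ]
scene pad_a 0.81 [203. 324.] [ 0.5086 -0.1842  0.069 ]
scene pad_a 0.8 [247. 297.] [ 0.4927 -0.0731  0.069 ]
scene pad_a 0.77 [180. 336.] [ 0.5212 -0.2476  0.069 ]
scene wiring_box 0.95 [232. 310.] [ 0.494  -0.1155  0.065 ]
scene wiring_box 0.62 [223. 310.] [ 0.5046 -0.1324  0.065 ]
scene marker 0.69 [262. 358.] [ 0.4137 -0.1458  0.01  ]
scene marker 0.53 [227. 266.] [ 0.5938 -0.125   0.01  ]
scene tweezers 0.78 [221. 267.] [ 0.6026 -0.1414  0.005 ]
scene screw_jar 0.71 [174. 286.] [ 0.6062 -0.2105  0.07  ]
top pad_a 0.96 [214. 324.] [ 0.5192 -0.1927  0.069 ]
top pad_a 0.84 [221. 296.] [ 0.5048 -0.1332  0.069 ]
top pad_a 0.57 [222. 268.] [ 0.5015 -0.0732  0.069 ]
top pad_a 0.56 [211. 348.] [ 0.5254 -0.2463  0.069 ]
top wiring_box 0.83 [215. 308.] [ 0.5163 -0.16    0.065 ]
top wiring_box 0.7 [187. 314.] [ 0.5795 -0.1733  0.065 ]
top wiring_box 0.59 [222. 294.] [ 0.5031 -0.1283  0.065 ]
top wiring_box 0.51 [216. 322.] [ 0.5145 -0.1884  0.065 ]
top marker 0.77 [260. 309.] [ 0.4218 -0.1619  0.01  ]
top marker 0.32 [218. 308.] [ 0.5181 -0.1608  0.01  ]
top tweezers 0.71 [167. 340.] [ 0.6386 -0.2415  0.005 ]
top tweezers 0.42 [211. 348.] [ 0.5344 -0.2559  0.005 ]
top screw_jar 0.59 [169. 343.] [ 0.6177 -0.2373  0.07  ]
0.6 [0.14110908 0.60882624 0.23056549] [[ 0.974 -0.226 -0.   ]
 [-0.226 -0.974  0.   ]
 [-0.    -0.    -1.   ]] [-0.30685432 -0.96747074 -0.36136291]
```

View pics/scene0.png

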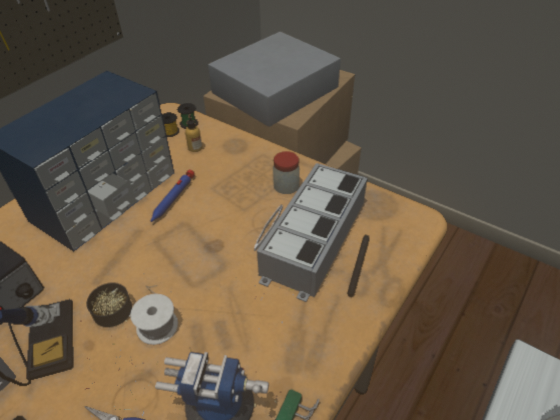

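View pics/top0.png

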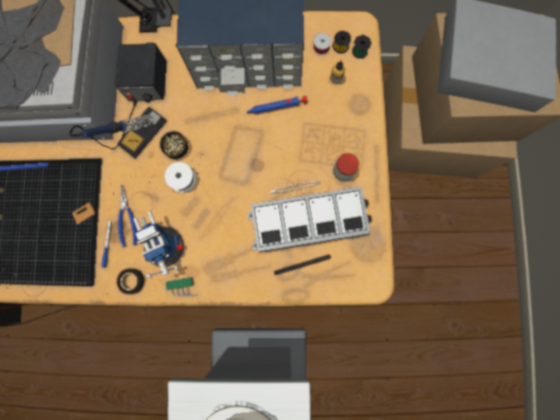

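The scene view shows four shut hatches from (row 247, col 297) to (180, 336), with black pads at the near end and the marker in front. The top view shows hatch centres from (222, 268) to (211, 348), with the jar at (167, 346) behind the right end. I'll overlay a box model on both to check the pose.

```bash
cat > ov.py <<'E'
from h import *
def box(c,yaw): 
    s,k=np.sin(yaw),np.cos(yaw); return lambda x,y,z: np.array([c[0]+k*x-s*y,c[1]+s*x+k*y,z])
def overlay(c,yaw,name,pref):
    W=box(c,yaw); out=[]
    for cam,(r0,r1,c0,c1) in(('scene',(160,300,250,375)),('top',(180,260,240,380))):
        im=cv2.imread(f'pics/{pref[cam]}'); f=4 if cam=='scene' else 4
        g=cv2.resize(im[r0:r1,c0:c1],None,fx=f,fy=f,interpolation=cv2.INTER_CUBIC)
        P=lambda X:tuple(int(v) for v in ((proj(cam,X)[::-1]-[c0,r0]+.5)*f))
        def poly(q,col): cv2.polylines(g,[np.array([P(W(*a)) for a in q])],True,col,1)
        poly([(sx*.052,sy*.123,.065) for sx,sy in((1,1),(1,-1),(-1,-1),(-1,1))],(0,255,0))
        for i in range(4):
            y=.09-.06*i; poly([(-.026+sx*.014,y+sy*.021,.069) for sx,sy in((1,1),(1,-1),(-1,-1),(-1,1))],(0,0,255))
        out.append(g)
    h=max(o.shape[0] for o in out); 
    out=[cv2.copyMakeBorder(o,0,h-o.shape[0],0,0,0) for o in out]
    o=np.hstack(out); k=800/o.shape[1]; 
    cv2.imwrite(name,cv2.resize(o,None,fx=k,fy=k,interpolation=cv2.INTER_AREA))
E
python3 - <<'E'
from ov import *
overlay((.510,-.159),np.radians(8.2),'pics/ov1.png',dict(scene='scene0.png',top='top0.png'))
E
```

```text
(no output)
```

View pics/ov1.png

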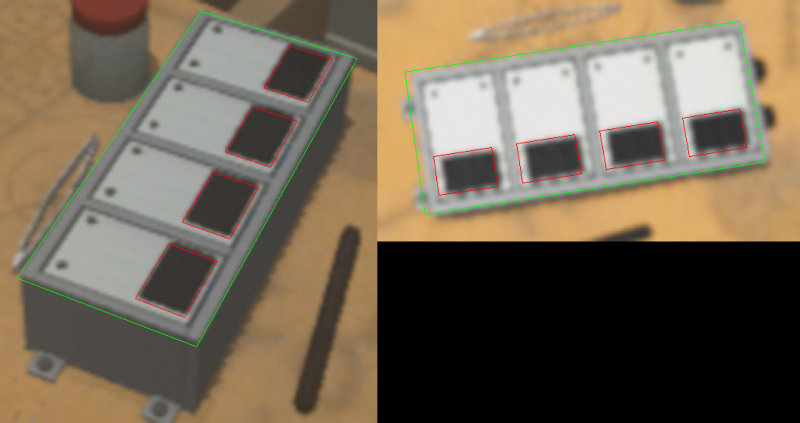

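The overlay fits to within about 2 mm. The box centre is near (0.5095, -0.160), yaw 8.2°. I'll close the fingers and travel to above pad a.

Emit:
{"name": "arm_command", "arguments": {"motion": [[0,29.6,37,0,0,0,0],[0,29.6,37,0,0,0,0],[0,29.6,37,0,0,0,0],[0,29.6,37,0,0,0,0],[0,29.6,37,0,0,0,0],[0,29.6,37,0,0,0,0],[0,29.6,37,0,0,0,0],[0,29.6,37,0,0,0,0]]}}

```text
time_s: 1.4
tcp_pos: [0.3054, 0.2653, 0.231]
ee_rot: [[0.974, -0.225, 0.001], [-0.225, -0.974, 0.001], [0.0, -0.001, -1.0]]
wrist_force: [1.4, 0.1, 0.4]
gripper_width: 0.356
gripper_force: 0.0
```

Emit:
{"name": "arm_command", "arguments": {"motion": [[0,29.6,37,0,0,0,0],[0,29.6,37,0,0,0,0],[0,29.6,37,0,0,0,0],[0,29.6,37,0,0,0,0],[0,29.6,37,0,0,0,0],[0,29.6,37,0,0,0,0],[0,29.6,37,0,0,0,0],[0,29.6,37,0,0,0,0]]}}

```text
time_s: 2.2
tcp_pos: [0.4694, -0.0769, 0.231]
ee_rot: [[0.974, -0.226, 0.001], [-0.226, -0.974, 0.0], [0.001, -0.0, -1.0]]
wrist_force: [0.7, 0.1, -0.8]
gripper_width: 0.008
gripper_force: 0.0
```

Emit:
{"name": "arm_command", "arguments": {"motion": [[0,0,0,0,0,0,-0.124],[0,0,0,0,0,0,-0.124],[0,0,0,0,0,0,-0.124],[0,0,0,0,0,0,0]]}}

```text
time_s: 2.6
tcp_pos: [0.4688, -0.0751, 0.2306]
ee_rot: [[0.99, 0.143, 0.0], [0.143, -0.99, 0.0], [0.0, -0.0, -1.0]]
wrist_force: [0.2, -0.5, -0.9]
gripper_width: 0.003
gripper_force: 0.0
```

Emit:
{"name": "arm_command", "arguments": {"motion": [[0,0,0,40,0,0,0],[0,0,0,40,0,0,0],[0,0,0,40,0,0,0],[0,0,0,25,0,0,0],[0,0,0,5,0,0,0],[0,0,0,0,0,0,0]]}}

```text
time_s: 3.2
tcp_pos: [0.4689, -0.0748, 0.0804]
ee_rot: [[0.99, 0.143, -0.001], [0.143, -0.99, -0.001], [-0.001, 0.0, -1.0]]
wrist_force: [0.3, 0.3, 0.8]
gripper_width: 0.003
gripper_force: 0.0
```

Run:
```python
from ov import *
o=[]
for c,(a,b,d,e) in(('scene',(120,320,230,400)),('top',(150,290,230,400))):
    im=capture(c)[:,:,::-1]; cv2.imwrite(f'pics/{c}1.png',im); g=cv2.resize(im[a:b,d:e],None,fx=2.3,fy=2.3,interpolation=cv2.INTER_CUBIC); o.append(cv2.copyMakeBorder(g,0,460-g.shape[0],0,0,0))
cv2.imwrite('pics/v1.png',np.hstack(o)); s=sense(); print(s['tcp_pos'],s['wrist_force'])
```

```text
[ 0.47014433 -0.07459415  0.08200855] [0.39689217 0.00182006 1.81126986]
```

View pics/v1.png

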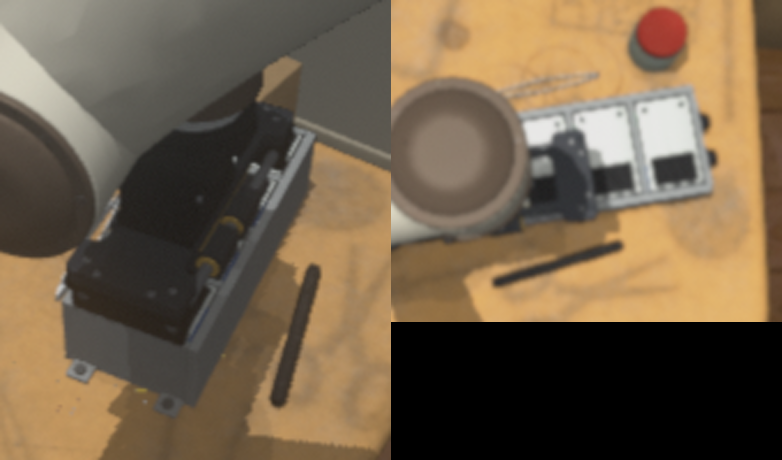

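The gripper body hides the box, but it is centred over pad a and clear of the marker and jar. Now I'll press in small steps.

Emit:
{"name": "arm_command", "arguments": {"motion": [[0,0,0,2,0,0,0],[0,0,0,0,0,0,0]]}}

```text
time_s: 3.5
tcp_pos: [0.4694, -0.0747, 0.0796]
ee_rot: [[0.99, 0.143, 0.002], [0.143, -0.99, 0.0], [0.002, -0.0, -1.0]]
wrist_force: [-0.7, -1.2, -0.5]
gripper_width: 0.002
gripper_force: 0.0
```

Emit:
{"name": "arm_command", "arguments": {"motion": [[0,0,0,1,0,0,0],[0,0,0,0,0,0,0]]}}

```text
time_s: 3.7
tcp_pos: [0.4689, -0.0748, 0.0778]
ee_rot: [[0.99, 0.144, 0.001], [0.144, -0.99, 0.0], [0.001, -0.0, -1.0]]
wrist_force: [-0.1, 0.9, 0.3]
gripper_width: 0.006
gripper_force: 0.0
```

Emit:
{"name": "arm_command", "arguments": {"motion": [[0,0,0,1,0,0,0],[0,0,0,0,0,0,0]]}}

```text
time_s: 3.9
tcp_pos: [0.4689, -0.0748, 0.0768]
ee_rot: [[0.99, 0.144, 0.0], [0.144, -0.99, -0.0], [0.0, 0.0, -1.0]]
wrist_force: [-0.8, 0.2, 3.2]
gripper_width: 0.005
gripper_force: 1.3
```

Emit:
{"name": "arm_command", "arguments": {"motion": [[0,0,0,1,0,0,0],[0,0,0,0,0,0,0]]}}

```text
time_s: 4.1
tcp_pos: [0.4689, -0.0748, 0.0761]
ee_rot: [[0.99, 0.144, 0.0], [0.144, -0.99, -0.0], [0.0, 0.0, -1.0]]
wrist_force: [-1.6, 0.1, 7.0]
gripper_width: 0.005
gripper_force: 3.5
```

Emit:
{"name": "arm_command", "arguments": {"motion": [[0,0,0,1,0,0,0],[0,0,0,0,0,0,0]]}}

```text
time_s: 4.3
tcp_pos: [0.469, -0.0748, 0.0756]
ee_rot: [[0.99, 0.144, 0.0], [0.144, -0.99, -0.0], [0.0, 0.0, -1.0]]
wrist_force: [-3.8, 2.0, 11.0]
gripper_width: 0.005
gripper_force: 5.3
```

Emit:
{"name": "arm_command", "arguments": {"motion": [[0,0,0,-13,0,0,0],[0,0,30,0,0,0,0],[0,0,30,0,0,0,0],[0,0,0,11,0,0,0],[0,0,0,0,0,0,0]]}}

```text
time_s: 4.8
tcp_pos: [0.4785, -0.1354, 0.0765]
ee_rot: [[0.99, 0.143, 0.002], [0.143, -0.99, -0.002], [0.001, 0.002, -1.0]]
wrist_force: [0.4, -2.7, 4.0]
gripper_width: 0.006
gripper_force: 2.0
```

Emit:
{"name": "arm_command", "arguments": {"motion": [[0,0,0,1,0,0,0],[0,0,0,0,0,0,0]]}}

```text
time_s: 5.0
tcp_pos: [0.4784, -0.1345, 0.0763]
ee_rot: [[0.989, 0.145, 0.002], [0.145, -0.989, -0.002], [0.002, 0.002, -1.0]]
wrist_force: [0.3, -5.0, 6.3]
gripper_width: 0.008
gripper_force: 2.8
```

Emit:
{"name": "arm_command", "arguments": {"motion": [[0,0,0,1,0,0,0],[0,0,0,0,0,0,0]]}}

```text
time_s: 5.2
tcp_pos: [0.4784, -0.1345, 0.0758]
ee_rot: [[0.989, 0.146, 0.002], [0.146, -0.989, -0.002], [0.002, 0.002, -1.0]]
wrist_force: [-0.6, -5.1, 8.1]
gripper_width: 0.006
gripper_force: 4.5
```

a took 11 N without moving, so it is latched. b is rising the same way, so one more step there, then on to c.

Emit:
{"name": "arm_command", "arguments": {"motion": [[0,0,0,1,0,0,0],[0,0,0,0,0,0,0]]}}

```text
time_s: 5.4
tcp_pos: [0.4784, -0.1345, 0.0754]
ee_rot: [[0.989, 0.146, 0.002], [0.146, -0.989, -0.002], [0.002, 0.002, -1.0]]
wrist_force: [-2.2, -4.6, 12.6]
gripper_width: 0.002
gripper_force: 6.3
```

Emit:
{"name": "arm_command", "arguments": {"motion": [[0,0,0,-15,0,0,0],[0,0,30,0,0,0,0],[0,0,30,0,0,0,0],[0,0,0,0,0,0,0],[0,0,0,11,0,0,0],[0,0,0,0,0,0,0]]}}

```text
time_s: 6.0
tcp_pos: [0.4861, -0.1931, 0.0768]
ee_rot: [[0.989, 0.145, -0.001], [0.145, -0.989, -0.001], [-0.001, 0.001, -1.0]]
wrist_force: [0.6, -2.7, 3.7]
gripper_width: 0.006
gripper_force: 1.2
```

Emit:
{"name": "arm_command", "arguments": {"motion": [[0,0,0,1,0,0,0],[0,0,0,0,0,0,0]]}}

```text
time_s: 6.2
tcp_pos: [0.4861, -0.1929, 0.0767]
ee_rot: [[0.989, 0.145, -0.0], [0.145, -0.989, -0.0], [-0.0, 0.0, -1.0]]
wrist_force: [0.5, -0.3, 2.6]
gripper_width: 0.003
gripper_force: 1.6
```

Emit:
{"name": "arm_command", "arguments": {"motion": [[0,0,0,1,0,0,0],[0,0,0,0,0,0,0]]}}

```text
time_s: 6.4
tcp_pos: [0.4861, -0.193, 0.0761]
ee_rot: [[0.99, 0.144, 0.0], [0.144, -0.99, 0.0], [0.0, -0.0, -1.0]]
wrist_force: [-1.0, 2.0, 7.1]
gripper_width: 0.005
gripper_force: 3.5
```

Emit:
{"name": "arm_command", "arguments": {"motion": [[0,0,0,1,0,0,0],[0,0,0,0,0,0,0]]}}

```text
time_s: 6.6
tcp_pos: [0.4861, -0.193, 0.0757]
ee_rot: [[0.989, 0.145, 0.0], [0.145, -0.989, 0.0], [0.0, -0.0, -1.0]]
wrist_force: [-2.3, 1.6, 9.7]
gripper_width: 0.004
gripper_force: 5.2
```

c is latched too, so I'll press d to confirm.

Emit:
{"name": "arm_command", "arguments": {"motion": [[0,0,0,-15,0,0,0],[0,0,30,0,0,0,0],[0,0,30,0,0,0,0],[0,0,0,0,0,0,0],[0,0,0,11,0,0,0],[0,0,0,0,0,0,0]]}}

```text
time_s: 7.2
tcp_pos: [0.4933, -0.252, 0.0766]
ee_rot: [[0.99, 0.144, -0.003], [0.144, -0.99, 0.001], [-0.003, -0.002, -1.0]]
wrist_force: [-0.9, -0.1, 0.5]
gripper_width: 0.002
gripper_force: 0.0
```

Emit:
{"name": "arm_command", "arguments": {"motion": [[0,0,0,1,0,0,0],[0,0,0,0,0,0,0]]}}

```text
time_s: 7.4
tcp_pos: [0.4942, -0.2521, 0.0771]
ee_rot: [[0.989, 0.145, -0.001], [0.145, -0.989, 0.0], [-0.001, -0.001, -1.0]]
wrist_force: [0.1, -0.1, -0.8]
gripper_width: 0.009
gripper_force: 0.0
```

Emit:
{"name": "arm_command", "arguments": {"motion": [[0,0,0,1,0,0,0],[0,0,0,0,0,0,0]]}}

```text
time_s: 7.6
tcp_pos: [0.4946, -0.2526, 0.0765]
ee_rot: [[0.99, 0.144, -0.0], [0.144, -0.99, 0.0], [-0.0, -0.0, -1.0]]
wrist_force: [0.0, -0.7, -0.2]
gripper_width: 0.007
gripper_force: 0.0
```

Emit:
{"name": "arm_command", "arguments": {"motion": [[0,0,0,1,0,0,0],[0,0,0,0,0,0,0]]}}

```text
time_s: 7.8
tcp_pos: [0.4946, -0.2528, 0.0758]
ee_rot: [[0.99, 0.144, 0.0], [0.144, -0.99, 0.0], [0.0, -0.0, -1.0]]
wrist_force: [-0.8, 1.6, 2.0]
gripper_width: -0.001
gripper_force: 1.0
```

Emit:
{"name": "arm_command", "arguments": {"motion": [[0,0,0,1,0,0,0],[0,0,0,0,0,0,0]]}}

```text
time_s: 8.0
tcp_pos: [0.4944, -0.2529, 0.0746]
ee_rot: [[0.99, 0.144, -0.001], [0.144, -0.99, 0.0], [-0.0, -0.0, -1.0]]
wrist_force: [-2.3, 0.1, 2.6]
gripper_width: 0.004
gripper_force: 1.3
```

Emit:
{"name": "arm_command", "arguments": {"motion": [[0,0,0,1,0,0,0],[0,0,0,0,0,0,0]]}}

```text
time_s: 8.2
tcp_pos: [0.4942, -0.2529, 0.0734]
ee_rot: [[0.99, 0.144, -0.001], [0.144, -0.99, 0.0], [-0.001, -0.0, -1.0]]
wrist_force: [-0.9, 1.5, 1.8]
gripper_width: 0.005
gripper_force: 1.4
```

Emit:
{"name": "arm_command", "arguments": {"motion": [[0,0,0,1,0,0,0],[0,0,0,0,0,0,0]]}}

```text
time_s: 8.4
tcp_pos: [0.494, -0.2529, 0.0723]
ee_rot: [[0.99, 0.144, -0.001], [0.144, -0.99, 0.0], [-0.001, -0.0, -1.0]]
wrist_force: [-1.6, 0.7, 3.3]
gripper_width: 0.003
gripper_force: 1.4
```

d rocks: it stays at about 2–3 N while going down. Next I'll push it down and then forward along the arc.

Emit:
{"name": "arm_command", "arguments": {"motion": [[0,-0.5,0,2.5,0,0,0],[0,-0.5,0,3,0,0,0],[0,0.5,0,3.5,0,0,0],[0,0.5,0,3.5,0,0,0],[0,0,0,0,0,0,0]]}}

```text
time_s: 8.9
tcp_pos: [0.4952, -0.2531, 0.0596]
ee_rot: [[0.99, 0.144, 0.001], [0.144, -0.99, -0.0], [0.0, 0.0, -1.0]]
wrist_force: [0.4, -0.0, 2.1]
gripper_width: 0.004
gripper_force: 0.5
```

Emit:
{"name": "arm_command", "arguments": {"motion": [[0,1,0,2.5,0,0,0],[0,1,0,2,0,0,0],[0,1.5,0,2,0,0,0],[0,1.5,0,2,0,0,0],[0,0,0,0,0,0,0]]}}

```text
time_s: 9.4
tcp_pos: [0.4995, -0.2522, 0.051]
ee_rot: [[0.99, 0.144, -0.001], [0.144, -0.99, 0.0], [-0.001, -0.0, -1.0]]
wrist_force: [-0.6, -0.7, 0.8]
gripper_width: 0.002
gripper_force: 0.6
```

Emit:
{"name": "arm_command", "arguments": {"motion": [[0,1,0,0.5,0,0,0],[0,1,0,0.5,0,0,0],[0,0,0,0,0,0,0]]}}

```text
time_s: 9.7
tcp_pos: [0.5005, -0.2521, 0.0505]
ee_rot: [[0.99, 0.143, -0.002], [0.143, -0.99, 0.0], [-0.002, -0.001, -1.0]]
wrist_force: [-3.5, -2.0, 4.5]
gripper_width: 0.01
gripper_force: 2.7
```

Emit:
{"name": "arm_command", "arguments": {"motion": [[0,1.5,0,0,0,0,0],[0,1.5,0,0,0,0,0],[0,0,0,0,0,0,0]]}}

```text
time_s: 10.0
tcp_pos: [0.5013, -0.2518, 0.0503]
ee_rot: [[0.99, 0.143, -0.007], [0.143, -0.99, 0.001], [-0.007, -0.002, -1.0]]
wrist_force: [-9.6, -3.5, 6.7]
gripper_width: 0.005
gripper_force: 5.0
```

Emit:
{"name": "arm_command", "arguments": {"motion": [[0,1.5,0,0,0,0,0],[0,1.5,0,0,0,0,0],[0,0,0,0,0,0,0]]}}

```text
time_s: 10.3
tcp_pos: [0.5021, -0.2517, 0.0502]
ee_rot: [[0.99, 0.143, -0.012], [0.143, -0.99, 0.001], [-0.011, -0.003, -1.0]]
wrist_force: [-12.3, -4.4, 8.6]
gripper_width: 0.001
gripper_force: 7.2
```

The force rises steadily against the stop. Back off, then lift straight out and look.

Emit:
{"name": "arm_command", "arguments": {"motion": [[0,-6,0,0,0,0,0],[0,-5,0,0,0,0,0],[0,0,0,-25,0,0,0],[0,0,0,-40,0,0,0],[0,0,0,-45,0,0,0],[0,0,-45,-20,0,0,0],[0,0,-50,0,0,0,0],[0,0,-50,0,0,0,0]]}}

```text
time_s: 11.1
tcp_pos: [0.477, -0.1074, 0.1816]
ee_rot: [[0.99, 0.142, 0.005], [0.142, -0.99, 0.001], [0.006, -0.0, -1.0]]
wrist_force: [0.7, 0.6, -0.4]
gripper_width: 0.003
gripper_force: 0.0
```

Emit:
{"name": "arm_command", "arguments": {"motion": [[0,0,-50,0,0,0,0],[0,0,-50,0,0,0,0],[0,0,-50,0,0,0,0],[0,0,-50,0,0,0,0],[0,0,-50,0,0,0,0],[0,0,0,0,0,0,0]]}}

```text
time_s: 11.7
tcp_pos: [0.4404, 0.1443, 0.1811]
ee_rot: [[0.988, 0.152, 0.004], [0.152, -0.988, 0.004], [0.004, -0.003, -1.0]]
wrist_force: [0.5, -0.1, 0.1]
gripper_width: 0.003
gripper_force: 0.0
```

Run:
```python
from ov import *
o=[]
W=box((.5095,-.160),np.radians(8.2)); th=1.3
for c,(a,b,d,e) in(('scene',(120,320,230,400)),('top',(150,290,230,400))):
    im=capture(c)[:,:,::-1]; cv2.imwrite(f'pics/{c}2.png',im); g=cv2.resize(im[a:b,d:e],None,fx=2.3,fy=2.3,interpolation=cv2.INTER_CUBIC)
    q=[W(s*.042*np.cos(th)-.004*np.sin(th),-.09+y,.061+s*.042*np.sin(th)+.004*np.cos(th)) for s,y in((1,.0255),(1,-.0255),(0,-.0255),(0,.0255))]
    cv2.polylines(g,[np.array([((proj(c,X)[::-1]-[d,a]+.5)*2.3).astype(int) for X in q])],True,(0,0,255),1)
    o.append(cv2.copyMakeBorder(g,0,460-g.shape[0],0,0,0))
cv2.imwrite('pics/v2.png',np.hstack(o)); s=sense(); print(s['time_s'],s['tcp_pos'],s['wrist_force'])
```

```text
11.8 [0.43994245 0.1401511  0.18053368] [-0.22962859 -1.10151384  0.41935717]
```

View pics/v2.png

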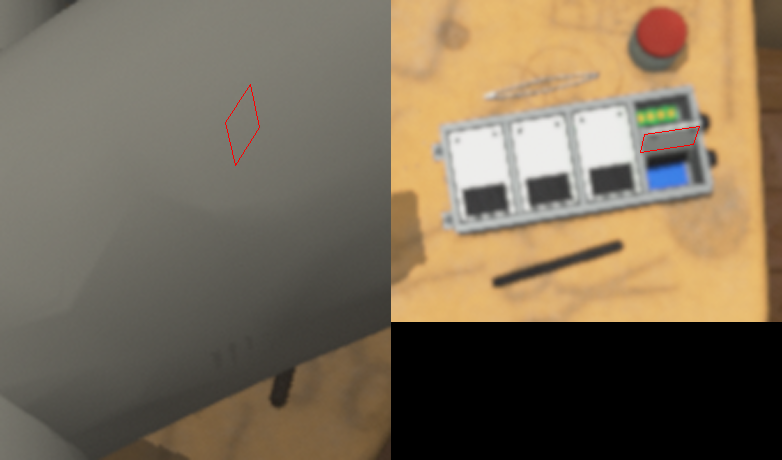

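In the top view hatch d (around 670, 140 in the crop) stands open and matches the 1.3 rad outline. The other three are shut, and the marker, tweezers and jar are where they were. The scene view is blocked by the arm.

```bash
python3 -c "
from station import *
print(finish_job())"
```

```text
the job is handed in; nothing more can be done
None
```

The rightmost hatch (d) was the unlatched one; I pushed it to its open stop and left it standing open, with the other three shut and the marker, tweezers and jar untouched, and the job is handed in.

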